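Stow the last bail in its tube

TASK

One rosewood bail is still lying loose on the tray: put it away in the empty one of the four steel tubes in the clear bin, long spigot down, and push it firmly down until it is fully home, level with its neighbours. The bin's cells are too narrow for a tilted hand, so stand the bail in the wooden drying block and take it again from above if you need to; leave the stored bails, the balls, the wrench and the tin where they are.

Things in the scene. Friction and masses are not known exactly. Their poses are not given: they have to be found in the camera images.
- bail: The loose rosewood bail, a turned rod 110 mm long, about 30 g: barrel 54 mm long, 14 mm thick; at its ends a long (35 mm) and a short (21 mm) spigot, 9 mm thick; shoulders tapered. Origin on its axis, mid barrel; +x runs along the rod to the long spigot (tip at +62 mm; short tip at -48 mm). Starts lying on the tray floor, axis 7 mm above it; the block and the bin stand on the same floor.
- bail_foot (a point): Tip of the loose bail's long spigot, on its axis.
- block: Low wooden drying block, 60 x 60 mm and 52 mm high, fixed on the tray, with one wide bore (17 mm across, 45 mm deep) in the middle of its top. A bail stood in it on its long spigot stands loosely, leaning up to about 6 degrees, with 44 mm of its barrel above the block. Origin in the centre of its underside.
- bin: Clear divided bin fixed on the tray, 118 mm (its x) by 244 mm (its y), 135 mm high. Four cells in a row along y, 60 mm apart, each 110 mm (x) by 56 mm (y) inside, a steel tube in the middle of each. Walls and dividers, 4 mm thick, rise 62 mm above the tube mouths: only a gripper pointing straight down fits, best closing along the bin's x. Origin centre of underside.
- mouth_a (a point): Centre of the mouth of one of four like steel tubes, in any order, one empty; z up, 73 mm above the bin's underside. Rim 29 mm outside; bore 16 mm, flared to about 22 mm in the top 7 mm. Inside, a stiff plunger: in the empty tube 47 mm below the mouth; about 4 N pushes it down 12 mm to its stop, where it stays. A bail fully home has its foot 59 mm below the mouth, 51 mm (30 mm barrel) above.
- mouth_b (a point): Centre of the mouth of one of four like steel tubes, in any order, one empty; z up, 73 mm above the bin's underside. Rim 29 mm outside; bore 16 mm, flared to about 22 mm in the top 7 mm. Inside, a stiff plunger: in the empty tube 47 mm below the mouth; about 4 N pushes it down 12 mm to its stop, where it stays. A bail fully home has its foot 59 mm below the mouth, 51 mm (30 mm barrel) above.
- mouth_c (a point): Centre of the mouth of one of four like steel tubes, in any order, one empty; z up, 73 mm above the bin's underside. Rim 29 mm outside; bore 16 mm, flared to about 22 mm in the top 7 mm. Inside, a stiff plunger: in the empty tube 47 mm below the mouth; about 4 N pushes it down 12 mm to its stop, where it stays. A bail fully home has its foot 59 mm below the mouth, 51 mm (30 mm barrel) above.
- mouth_d (a point): Centre of the mouth of one of four like steel tubes, in any order, one empty; z up, 73 mm above the bin's underside. Rim 29 mm outside; bore 16 mm, flared to about 22 mm in the top 7 mm. Inside, a stiff plunger: in the empty tube 47 mm below the mouth; about 4 N pushes it down 12 mm to its stop, where it stays. A bail fully home has its foot 59 mm below the mouth, 51 mm (30 mm barrel) above.
- stored_a: A bail already fully home in one of the tubes, same shape as the loose one, long spigot down. Origin on its axis in the middle of the barrel, 3 mm above its tube's mouth; z up. To be left alone.
- stored_b: A bail already fully home in one of the tubes, same shape as the loose one, long spigot down. Origin on its axis in the middle of the barrel, 3 mm above its tube's mouth; z up. To be left alone.
- stored_d: A bail already fully home in one of the tubes, same shape as the loose one, long spigot down. Origin on its axis in the middle of the barrel, 3 mm above its tube's mouth; z up. To be left alone.
- ball_1_center (a point): Centre of a cricket ball, 72 mm across, on a small rubber ring. Bystander.
- ball_2_center (a point): Centre of a cricket ball, 72 mm across, on a small rubber ring. Bystander.
- wrench: Black plastic T-shaped spike wrench lying flat, 85 mm wide, 72 mm long, 18 mm high. Bystander.
- tin: Round stainless tin with its lid on, 70 mm across, 46 mm high; origin in the centre of its underside. Bystander.
Things that resemble listed ones, but are neither listed nor needed, are in the scene too. Leave any blue look-alike of the bail alone.

How it is judged:
By the outcome, as a careful person would: the job done as asked, in the order asked, and still so for the second after the job is handed in, with the robot touching nothing.
It also fails if it takes over 67 s, if anything falls off the work surface, if the arm or the gripper's body presses on something with over 40 N, if the wrist force passes 120 N, or if a joint passes its speed limit or range.

ROBOT

A 6-joint arm with a two-finger parallel gripper is mounted at the origin on the work surface. World frame = base frame: x ahead of the robot, y to its left, z up, the work surface at z = 0. Lengths are in m, angles in degrees, forces in N, time in s.
With the tool pointing down it reaches from about 0.325 to 0.75 m from the base axis. Payload 7.6 kg.
Tool frame: the origin (TCP) lies at the very end of the fingers, on their centre line; the grasp point (between the pads) lies 19 mm behind it; z points along the fingers, y is the direction in which the jaws open and shut (so a half turn about z gives the same grasp; the last joint's range is limited). The gripper opens to 85 mm and grips with 20 to 120 N. Pads are 22 mm wide; open, the fingers measure 114 mm over their backs; the gripper's body (76 mm by 85 mm) begins 54 mm behind the grasp point. The pads swing forward as they close: fully open they stand 13 mm farther back than shut.
Start: joints at [69.253, 2.991, 80.254, -0, 96.75, -4.028], TCP at [0.151, 0.503, 0.231] pointing down, gripper open.
Joint ranges: [-166.34, 166.34], [-52.06, 124.39], [6.96, 135.62], [-60.46, 240.46], [14.63, 156.25], [-167.68, 167.68]. Speed limits (degrees/s): [147.25, 147.25, 172.46, 180, 180, 180].

INTERFACE

Orientations are given as a 3x3 rotation matrix whose columns are the frame's x, y, z axes.
In Python, from plant import ctrl gives the robot as it stands. The module is installed in compiled form; this text tells all that it offers.
- The arm moves only by the tool jog_arm, never from a script. Its argument "commands" is a list that holds one entry, the list of rows, each a list of 6 numbers: the shift along the tool's x, y, z in m, then the turn, a rotation vector about the tool's x, y, z in units of 5 degrees (1.0 is 5 degrees). A call has exactly 8 rows; each row is the pose to reach, as a shift and turn from the pose commanded when the call began, along the tool's axes at that moment; what a row does not reach only later rows make up. A row lasts 1/8 s, in which the tool goes at most 62.5 mm and 10.7 degrees, less where a joint would pass 70% of its speed; a pose out of reach is approached as far as the arm can. A call with a gripper value outside its range is refused whole. "hand" is the opening in per cent of the stroke, from 0 (shut) to 100 (fully open), set as the call begins (left out, the last holds). The fingers move at their own pace and stop on an object; the grip force is fixed at half the most. Time passes only in rows, so rows that repeat a pose let the fingers close, or fill a call up. It gives the time, the measured TCP pose, the force and the opening at its end, in the units of the state.
- ctrl.sense(): the state, without advancing time (a new reading comes with each control period).
- ctrl.read_camera(name): name is "scene" or "top"; returns the picture (480x640x3 uint8, red, green, blue); there is no depth.
- ctrl.camera_info(name): a dict with "fovy" (degrees; the focal length in pixels is half the picture's height over the tangent of half this angle, whatever the lens; pixels are square), "cx", "cy" (the principal point, pixels), "k1" (the pictures are not rectified: a ray, as slopes to the right and down, at radius r is drawn at 1 + k1 r^2 times it, then the intrinsics apply), "rvec" (rotation vector, rad) and "tvec" (3), from world to camera coordinates, as OpenCV has them. Camera axes: x right, y down, z forward; pixel columns grow to the right and rows downward; lengths in m; the calibration is good to about 2 mm. A picture is of the moment at which its call begins. camera_info takes no time and is no camera call.
- ctrl.sign_off(): hands the job in, once; it reports no verdict.
The state is a dict: "time_s": time; "joint_pos": joint angles; "qd": joint speeds; "joint_efforts": joint torques, N m; "tcp_pos": TCP position; "eef_rot": TCP orientation; "ft_force": force on the tool from outside, world axes, zero at the start; "moment": the same for the moment, N m; "gripper_width": finger opening in m.
Only numpy, scipy, OpenCV 4.12 (cv2) and the standard library are available. Lean on these libraries where they do the work, as an engineer would, in place of code of your own. Each camera call takes 0.05 s, during which the arm holds its last target. There are 200 camera calls.

## Working session

There is one attempt and no reset: what is moved stays moved. The work goes in short steps, Python scripts to look and compute and a tool call to move; the robot and the scene stay as the last step left them, time stands still between calls to the robot, and variables do not carry over. Pictures are saved under pics/ and viewed, about 8 in all and at most 12, crops included, and the job is handed in when it is done.

Besides the shell and the picture viewer there is one more tool, called after "Call:" in YAML: its name, and indented under it one key for each argument. jog_arm: Moves the arm, as the interface text tells. Its arguments: {"type":"object","properties":{"commands":{"type":"array","items":{"type":"array","items":{"type":"array","items":{"type":"number"}}}},"hand":{"type":"number"}},"required":["commands"]}

```bash
mkdir -p pics
cat > h.py <<'E'
import numpy as np, cv2
from plant import ctrl
def cam(n):
    i=ctrl.camera_info(n); f=240/np.tan(np.radians(i["fovy"])/2)
    R=cv2.Rodrigues(np.array(i["rvec"],float))[0]; t=np.array(i["tvec"],float).ravel()
    K=np.array([[f,0,i["cx"]],[0,f,i["cy"]],[0,0,1]]); return K,np.array([i["k1"],0,0,0.]),R,t
def ray(n,uv):
    K,d,R,t=cam(n); p=cv2.undistortPoints(np.array(uv,float).reshape(-1,1,2),K,d,None,None,None).reshape(-1,2)
    return -R.T@t, np.c_[p,np.ones(len(p))]@R
def plane(n,uv,z):
    c,d=ray(n,uv); return c+d*((z-c[2])/d[:,2])[:,None]
def proj(n,P):
    K,d,R,t=cam(n); return cv2.projectPoints(np.array(P,float).reshape(-1,3),cv2.Rodrigues(R)[0],t,K,d)[0].reshape(-1,2)
def tri(uv1,uv2,a="scene",b="top"):
    c1,d1=ray(a,[uv1]);c2,d2=ray(b,[uv2]);A=np.c_[d1[0],-d2[0]];s=np.linalg.lstsq(A,c2-c1,rcond=None)[0]
    p,q=c1+s[0]*d1[0],c2+s[1]*d2[0]; return (p+q)/2,np.linalg.norm(p-q)
def shot(n,f):
    im=ctrl.read_camera(n); cv2.imwrite(f"pics/{f}.png",im[:,:,::-1]); return im
E
python3 - <<'E'
from h import *
for n in("scene","top"): shot(n,n+"0"); i=ctrl.camera_info(n); print(i); print(-cam(n)[2].T@cam(n)[3])
print(ctrl.sense())
E
```

```text
{'fovy': 43.270622147425826, 'cx': 324.02021043618197, 'cy': 239.55182237457316, 'k1': 0.06420457368638496, 'rvec': array([ 2.26313332,  1.25897053, -0.38373976]), 'tvec': array([-0.24749267, -0.27344174,  1.51437244])}
[ 1.04500572 -0.36402202  1.09763286]
{'fovy': 47.626416719022295, 'cx': 324.1705161044653, 'cy': 247.40936247865005, 'k1': 0.037579169855553936, 'rvec': array([ 2.22791012, -2.16955983,  0.03926557]), 'tvec': array([0.01337725, 0.47429119, 1.10928719])}
[0.42888226 0.02034547 1.12751728]
{'time_s': 0.1, 'joint_pos': array([ 6.92541560e+01,  3.02328139e+00,  8.03080651e+01,  5.40711839e-04,
        9.67500909e+01, -4.02855998e+00]), 'qd': array([-0.12084235,  0.03308463, -0.10372289, -0.06804858, -0.01329745,
       -0.00989219]), 'joint_efforts': array([ 1.18588203e-03, -3.82581675e+01, -3.60985100e+01, -6.09910330e-05,
        4.82654825e-03, -3.30101727e-05]), 'tcp_pos': array([0.15089924, 0.50255798, 0.23055205]), 'eef_rot': array([[-9.57736054e-01,  2.87648028e-01, -5.12239353e-04],
       [ 2.87648463e-01,  9.57735143e-01, -1.32587144e-03],
       [ 1.09205326e-04, -1.41717974e-03, -9.99998990e-01]]), 'ft_force': array([ 0.10005755, -0.25762199, -0.324322  ]), 'moment': array([ 0.02324872, -0.00124569,  0.01699875]), 'gripper_width': 0.08521217791428438}
```

View pics/top0.png

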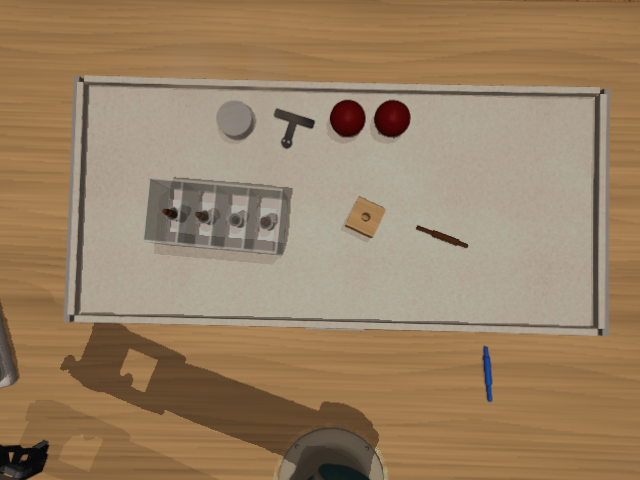

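View pics/scene0.png

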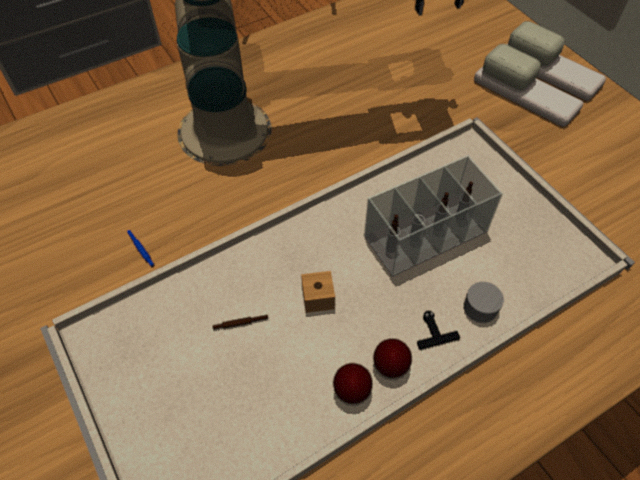

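The top view shows the bail at (417,228)–(467,246), the block bore at (366,216) and the bin at x 147–290, with a blue look-alike at (488,373). The scene view shows the bail at (213,327)–(268,318) and the bore at (318,286). Next I'll enlarge these in one composite.

Run:
```python
from h import *
t=cv2.imread("pics/top0.png"); s=cv2.imread("pics/scene0.png")
def c(im,x,y,w,h,W,H): return cv2.resize(im[y:y+h,x:x+w],(W,H),interpolation=cv2.INTER_CUBIC)
A=np.hstack([c(t,140,170,160,92,480,276),c(t,405,215,75,64.__int__(),320,276)])
B=np.hstack([c(s,355,150,150,130,340,300),c(s,295,265,50,55,220,300),c(s,205,305,70,87-0,240,300)])
cv2.imwrite("pics/comp.png",np.vstack([A,B]))
p,e=tri((318,286),(366,216)); print("bore",p,e)
for n,im in(("top",t),("scene",s)):
    h=cv2.cvtColor(im,cv2.COLOR_BGR2HSV); m=((h[...,1]>120)&(h[...,2]<130)).astype(np.uint8)
    x0,y0,w,hh=(405,215,75,45) if n=="top" else (205,305,75,35)
    q=np.argwhere(m[y0:y0+hh,x0:x0+w])[:,::-1]+[x0,y0]; 
    mu=q.mean(0); v=np.linalg.svd(q-mu)[2][0] if 0 else np.linalg.eigh(np.cov((q-mu).T))[1][:,1]
    v*=np.sign(v[0]); a=(q-mu)@v; b=(q-mu)@[-v[1],v[0]]
    print(n,len(q),mu+v*a.min(),mu+v*a.max()); 
    print([int((abs(a-k)<.5).sum()) for k in range(int(a.min()),int(a.max())+1)])
    for z in(0.007,0.012,0.02): P=plane(n,[mu+v*(a.min()-.5),mu+v*(a.max()+.5)],z); print(z,P.round(4).tolist(),np.linalg.norm(P[0]-P[1]))
```

```text
File "<stdin>", line 4
    A=np.hstack([c(t,140,170,160,92,480,276),c(t,405,215,75,64.__int__(),320,276)])
                                                              ^
SyntaxError: invalid decimal literal
```

Run:
```python
from h import *
t=cv2.imread("pics/top0.png"); s=cv2.imread("pics/scene0.png")
def c(im,x,y,w,h,W,H): return cv2.resize(im[y:y+h,x:x+w],(W,H),interpolation=cv2.INTER_CUBIC)
A=np.hstack([c(t,140,170,160,92,480,276),c(t,405,205,75,65,320,276)])
B=np.hstack([c(s,355,150,150,130,340,300),c(s,295,265,50,68,220,300),c(s,205,285,70,87,240,300)])
cv2.imwrite("pics/comp.png",np.vstack([A,B]))
p,e=tri((318,286),(366,216)); print("bore",p,e)
for n,im in(("top",t),("scene",s)):
    h=cv2.cvtColor(im,cv2.COLOR_BGR2HSV); m=((h[...,1]>120)&(h[...,2]<130)).astype(np.uint8)
    x0,y0,w,hh=(405,215,75,45) if n=="top" else (205,305,75,35)
    q=np.argwhere(m[y0:y0+hh,x0:x0+w])[:,::-1]+[x0,y0]
    mu=q.mean(0); v=np.linalg.eigh(np.cov((q-mu).T))[1][:,1]
    v*=np.sign(v[0]); a=(q-mu)@v
    print(n,len(q),mu+v*a.min(),mu+v*a.max())
    print([int((abs(a-k)<.5).sum()) for k in range(int(a.min()),int(a.max())+1)])
    for z in(0.007,0.012,0.02): P=plane(n,[mu+v*(a.min()-.5),mu+v*(a.max()+.5)],z); print(z,P.round(4).tolist(),np.linalg.norm(P[0]-P[1]))
```

```text
bore [ 0.53524911 -0.05522691  0.06231987] 0.0010631734931570622
top 241 [416.74991379 226.66511223] [467.14513145 245.61401829]
[2, 3, 3, 3, 4, 3, 3, 3, 3, 4, 3, 3, 3, 3, 4, 3, 5, 5, 5, 6, 6, 5, 6, 5, 6, 5, 5, 6, 6, 6, 5, 5, 5, 6, 5, 6, 5, 7, 5, 5, 6, 5, 7, 5, 4, 4, 3, 3, 5, 3, 3, 4, 3, 4]
0.007 [[0.522, -0.1627, 0.007], [0.485, -0.2686, 0.007]] 0.11218056129953594
0.012 [[0.5216, -0.1619, 0.012], [0.4847, -0.2673, 0.012]] 0.11167998641806243
0.02 [[0.521, -0.1606, 0.02], [0.4843, -0.2653, 0.02]] 0.11087906660770477
scene 233 [212.96981457 326.84599847] [266.27401518 316.39798431]
[3, 4, 3, 3, 4, 3, 2, 2, 5, 5, 6, 5, 6, 5, 5, 6, 6, 6, 6, 5, 5, 5, 5, 6, 5, 5, 6, 5, 6, 5, 5, 5, 4, 5, 5, 5, 5, 5, 3, 3, 3, 3, 4, 3, 3, 3, 3, 2, 3, 3, 3, 3, 3, 3]
0.007 [[0.4769, -0.2653, 0.007], [0.5131, -0.163, 0.007]] 0.10846225724894304
0.012 [[0.4796, -0.2658, 0.012], [0.5155, -0.164, 0.012]] 0.10796501266097465
0.02 [[0.4837, -0.2665, 0.02], [0.5194, -0.1654, 0.02]] 0.10716942132022521
```

View pics/comp.png

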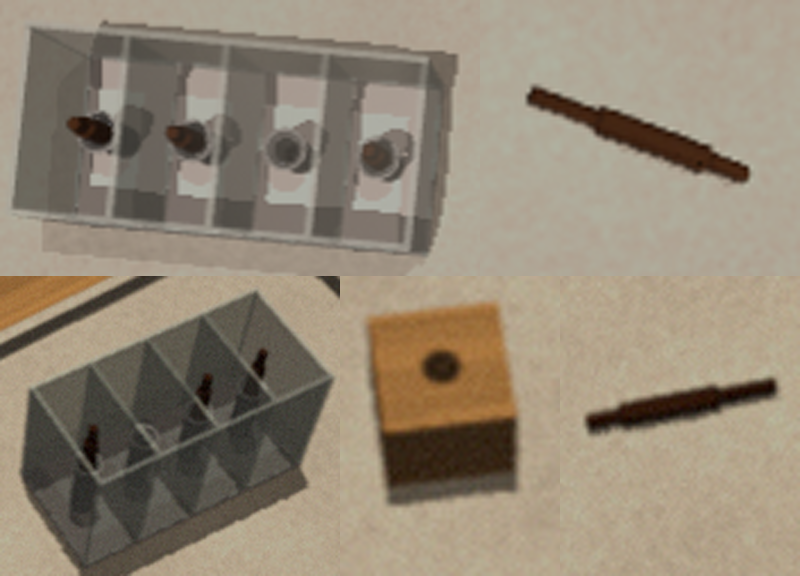

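The long spigot is the image-left end in the top view, at about (417,227). The empty tube is the third from the left: top (236,220), scene (420,220). The block top at 62 mm puts the floor at about 10 mm. I'll move toward the bail now.

Call:
jog_arm:
  commands:
    - [[-0.038,-0.0415,0.003,0,0,1.95],[-0.076,-0.083,0.006,0,0,3.9],[-0.114,-0.1245,0.009,0,0,5.85],[-0.152,-0.166,0.012,0,0,7.8],[-0.19,-0.2075,0.015,0,0,9.75],[-0.228,-0.249,0.018,0,0,11.7],[-0.266,-0.2905,0.021,0,0,13.65],[-0.304,-0.332,0.024,0,0,15.6]]
  hand: 50

```text
time_s: 1.1
tcp_pos: [0.3469, 0.0956, 0.2071]
eef_rot: [[0.088, 0.996, 0.0], [0.996, -0.088, 0.0], [0.0, 0.0, -1.0]]
ft_force: [0.4, 1.2, 0.4]
gripper_width: 0.0428
```

```bash
cat >> h.py <<'E'
import json
def log():
    s=ctrl.sense(); open("log.jsonl","a").write(json.dumps({k:np.array(s[k]).tolist() for k in("joint_pos","tcp_pos","eef_rot")})+"\n")
    print(round(s["time_s"],2),s["tcp_pos"].round(4),s["joint_pos"].round(2),"F",np.round(s["ft_force"],1),"w",round(s["gripper_width"],4)); print(s["eef_rot"].round(4)); return s
def delta(P,X=None,Z=None):
    s=ctrl.sense(); R=s["eef_rot"]; print("shift",(R.T@(np.array(P)-s["tcp_pos"])).round(4))
    if Z is not None:
        Z=np.array(Z,float);Z/=np.linalg.norm(Z);X=np.array(X,float);X-=Z*(X@Z);X/=np.linalg.norm(X)
        T=np.c_[X,np.cross(Z,X),Z]; print("turn",(np.degrees(cv2.Rodrigues(R.T@T)[0].ravel())/5).round(3))
E
python3 - <<'E'
from h import *
log()
u=np.array([.33,.944,0]); delta([.499,-.221,.15],u,[0,0,-1])
print("empty mouth",tri((419.9,219.8),(236,220)))
C=plane("top",[(150,179),(283.3,189.3),(276.7,251.7),(144.3,240.7)],.145); print(C.round(4),C.mean(0))
S=[((91,430),(77,125)),((206,381),(178,135)),((263,355),(0,0))]
print("stored?",)
# tray-plane block top corners in the scene at z=.062
print(plane("scene",[(318,286)],.062),plane("top",[(366,216)],.062),plane("top",[(236,220)],.083),plane("scene",[(419.9,219.8)],.083))
E
```

```text
1.1 [0.3469 0.0956 0.2071] [ 9.5200e+00 -2.4810e+01  1.0716e+02  1.0000e-02  9.7620e+01  1.4560e+01] F [0.4 1.2 0.4] w 0.0428
[[ 8.780e-02  9.961e-01  4.000e-04]
 [ 9.961e-01 -8.780e-02  2.000e-04]
 [ 3.000e-04  4.000e-04 -1.000e+00]]
shift [-0.3021  0.1792  0.0571]
turn [ 0.004 -0.004  2.846]
empty mouth (array([0.52045335, 0.19878656, 0.08253804]), np.float64(0.004694070469378565))
[[0.584  0.344  0.145 ]
 [0.5719 0.1023 0.145 ]
 [0.4583 0.1109 0.145 ]
 [0.4719 0.35   0.145 ]] [0.52151078 0.22677843 0.145     ]
stored?
[[ 0.53480911 -0.05558203  0.062     ]] [[ 0.53556133 -0.05479771  0.062     ]] [[0.51912716 0.19669602 0.083     ]] [[0.52171578 0.20071076 0.083     ]]
```

Call:
jog_arm:
  commands:
    - [[-0.05,0.03,0.01,-0.1,0.8,0.5],[-0.1,0.06,0.02,-0.2,1.6,0.9],[-0.15,0.09,0.03,-0.3,2.5,1.4],[-0.2,0.12,0.04,-0.4,3.3,1.9],[-0.25,0.15,0.05,-0.5,4.2,2.3],[-0.3,0.179,0.057,-0.62,5.0,2.8],[-0.302,0.179,0.057,-0.62,5.0,2.8],[-0.302,0.179,0.057,-0.62,5.0,2.8]]

```text
time_s: 2.1
tcp_pos: [0.5, -0.218, 0.1499]
eef_rot: [[0.294, 0.946, 0.137], [0.856, -0.325, 0.402], [0.425, -0.001, -0.905]]
ft_force: [0.1, 0.8, 1.4]
gripper_width: 0.0428
```

```bash
cat >> h.py <<'E'
from scipy.spatial.transform import Rotation as Ro
from scipy.optimize import least_squares
def fk(q,p,s4=1):
    a,d,L2,L3,e,d6=p; q=np.radians(q); r=lambda ax,t:Ro.from_rotvec(np.array(ax)*t).as_matrix()
    R=r([0,0,1],q[0]); P=R@[a,0,d]; R=R@r([0,1,0],q[1]); P=P+R@[0,0,L2]; R=R@r([0,1,0],q[2]); P=P+R@[e,0,L3]
    R=R@r([0,0,s4],q[3])@r([0,1,0],q[4]); P=P+R@[0,0,d6]; R=R@r([0,0,1],q[5]); return P,R@np.array([[0,1,0],[-1,0,0],[0,0,1.]])
E
python3 - <<'E'
from h import *
log()
L=[json.loads(l) for l in open("log.jsonl")]
L.append(dict(joint_pos=[69.254,3.023,80.308,0.0005,96.75,-4.0286],tcp_pos=[.1509,.50256,.23055],eef_rot=[[-.9577,.2876,0],[.2876,.9577,0],[0,0,-1]]))
for s4 in(1,-1):
    f=lambda p:np.r_[np.concatenate([fk(l["joint_pos"],p,s4)[0]-l["tcp_pos"] for l in L])*1e3,(p-p0)*.01]
    p0=np.array([.1,.4,.4,.4,0,.25]); r=least_squares(f,p0); print(s4,r.x.round(4),r.cost)
    print([np.abs(fk(l["joint_pos"],r.x,s4)[1]-l["eef_rot"]).max().round(3) for l in L])
E
```

```text
2.1 [ 0.5    -0.218   0.1499] [-39.35  13.24  81.42  23.51  94.31 -20.46] F [0.1 0.8 1.4] w 0.0428
[[ 0.2944  0.9458  0.1368]
 [ 0.856  -0.3246  0.4023]
 [ 0.4249 -0.0013 -0.9052]]
1 [-0.035   0.2262  0.3509  0.54    0.0364  0.3731] 1361.2228143580492
[np.float64(1.992), np.float64(1.892), np.float64(1.915)]
-1 [ 0.2469  0.0683  0.3672  0.1877  0.6004 -0.3729] 1368.9048475696547
[np.float64(1.992), np.float64(1.839), np.float64(1.915)]
```

```bash
sed -i 's/\[\[0,1,0\],\[-1,0,0\],\[0,0,1.\]\]/[[0,-1,0],[1,0,0],[0,0,1.]]/' h.py
python3 - <<'E'
from h import *
L=[json.loads(l) for l in open("log.jsonl")]
L.append(dict(joint_pos=[69.254,3.023,80.308,0.0005,96.75,-4.0286],tcp_pos=[.1509,.50256,.23055],eef_rot=[[-.9577,.2876,0],[.2876,.9577,0],[0,0,-1]]))
for s4 in(1,-1):
    f=lambda p:np.r_[np.concatenate([fk(l["joint_pos"],p,s4)[0]-l["tcp_pos"] for l in L])*1e3,(p-p0)*.01]
    p0=np.array([.1,.4,.4,.4,0,.25]); r=least_squares(f,p0); print(s4,r.x.round(4),r.fun[:-6].round(1))
    for l in L: R=fk(l["joint_pos"],r.x,s4)[1];print(np.abs(R-l["eef_rot"]).max().round(3), np.degrees(Ro.from_matrix(R.T@np.array(l["eef_rot"])).as_rotvec()).round(1))
E
```

```text
1 [-0.035   0.2262  0.3509  0.54    0.0364  0.3731] [  6.  -36.4   0.4   0.    0.    0.   34.5 -13.   -0.4]
0.0 [-0.  0. -0.]
0.0 [ 0.  0. -0.]
0.001 [-0.1 -0.  -0. ]
-1 [ 0.2469  0.0683  0.3672  0.1877  0.6004 -0.3729] [  6.6 -36.3  -2.6  -0.   -0.   -0.2  34.3 -13.6   2.9]
0.0 [ 0.  0. -0.]
0.745 [-16.4  43.9  -3.5]
0.001 [-0.1 -0.  -0. ]
```

```bash
sed -i 's/a,d,L2,L3,e,d6=p;/a,d,L2,L3,e,d6,yo=p;/; s/R@\[a,0,d\]/R@[a,yo,d]/' h.py
cat >> h.py <<'E'
LO=np.array([-166.34,-52.06,6.96,-60.46,14.63,-167.68]);HI=np.array([166.34,124.39,135.62,240.46,156.25,167.68])
def fit():
    L=[json.loads(l) for l in open("log.jsonl")]
    L.append(dict(joint_pos=[69.254,3.023,80.308,0.0005,96.75,-4.0286],tcp_pos=[.1509,.50256,.23055]))
    p0=np.array([.1,.4,.4,.4,0,.37,.037]); r=least_squares(lambda p:np.r_[np.concatenate([fk(l["joint_pos"],p)[0]-l["tcp_pos"] for l in L])*1e3,(p-p0)*.01],p0); return r
def ik(P,X,Z,p,q0s):
    Z=np.array(Z,float);Z/=np.linalg.norm(Z);X=np.array(X,float);X-=Z*(X@Z);X/=np.linalg.norm(X);T=np.c_[X,np.cross(Z,X),Z]
    best=None
    for q0 in q0s:
        def f(q): A,B=fk(q,p); return np.r_[(A-P)*10,(B-T).ravel()]
        r=least_squares(f,np.clip(q0,LO+1,HI-1),bounds=(LO,HI))
        if best is None or r.cost<best.cost: best=r
    return best
E
python3 - <<'E'
from h import *
r=fit(); print(r.x.round(4),r.fun.round(1)); p=r.x
q0s=[[-20,20,90,a,b,c] for a in(-50,0,90,180) for b in(40,95) for c in(-100,0,100)]
B=np.array([.535,-.055]); floor=.0105
# bail vertical at block, grasp point height: block top .0625 + 25 above ; hand tilt T from down toward azimuth phi, bail down => X = down-part
for tilt in(50,60,70,80,90):
  for phi in range(-180,180,45):
    t,f=np.radians(tilt),np.radians(phi); h=np.array([np.cos(f),np.sin(f),0])
    Z=h*np.sin(t)-np.array([0,0,1])*np.cos(t); X=-np.array([0,0,1])*np.sin(t)-h*np.cos(t)
    P=np.r_[B,.13]+Z*.008
    b=ik(P,X,Z,p,q0s)
    if b.cost<1e-5: print(tilt,phi,b.x.round(0))
E
```

```text
[0.     0.2066 0.3529 0.4962 0.1065 0.2803 0.0369] [ 0.  0. -0.  0.  0. -0.  0. -0.  0. -0. -0. -0.  0.  0. -0. -0.]
50 -180 [ -7.  47.  47.  -8. 135.  80.]
50 -135 [  5.  37.  62. -34. 118.  43.]
50 -90 [ 12.  18.  88. -48.  89.  20.]
50 -45 [  8.  -7. 115. -52.  51. -10.]
50 0 [ -16.  -20.  125.   26.   28. -124.]
50 90 [-30.  23.  81.  43. 102. 149.]
50 135 [-19.  41.  56.  24. 127. 122.]
60 -180 [ -7.  54.  41. -10. 145.  78.]
60 -135 [  6.  43.  57. -41. 125.  41.]
60 -90 [ 15.  22.  88. -57.  92.  24.]
60 0 [ -17.  -21.  131.   54.   19. -151.]
60 45 [-36.   2. 111.  65.  71. 164.]
60 90 [-32.  28.  79.  50. 107. 148.]
60 135 [-20.  47.  51.  31. 135. 125.]
70 -180 [ -7.  61.  35. -14. 154.  75.]
70 -135 [  7.  49.  54. -49. 130.  38.]
70 0 [-19. -19. 135. 107.  18. 155.]
70 45 [-39.   7. 112.  75.  75. 154.]
70 90 [-34.  33.  78.  57. 111. 146.]
70 135 [-21.  54.  47.  38. 142. 130.]
80 -135 [  8.  54.  51. -58. 135.  34.]
80 45 [-40.  13. 113.  84.  80. 146.]
80 90 [-35.  38.  77.  64. 116. 146.]
80 135 [-21.  59.  43.  47. 148. 137.]
90 45 [-41.  20. 112.  93.  87. 138.]
90 90 [-35.  43.  75.  71. 120. 146.]
90 135 [-22.  64.  41.  59. 152. 146.]
```

Run:
```python
from h import *
u=np.array([.33,.944,0]);c,s=np.cos(np.radians(20)),np.sin(np.radians(20))
Z=u*s-np.array([0,0,c]); X=u*c+np.array([0,0,s])
for z in(.045,.016): delta([.498,-.2264,z],X,Z)
```

```text
shift [-0.0523  0.001   0.0913]
turn [-0.039 -1.029  0.055]
shift [-0.0647  0.001   0.1176]
turn [-0.039 -1.029  0.055]
```

Call:
jog_arm:
  commands:
    - [[-0.026,0.0,0.045,0,-0.5,0],[-0.052,0.001,0.091,0,-1.0,0.05],[-0.052,0.001,0.091,0,-1.03,0.05],[-0.058,0.001,0.104,0,-1.03,0.05],[-0.0647,0.001,0.1176,0,-1.03,0.05],[-0.0647,0.001,0.1176,0,-1.03,0.05],[-0.0647,0.001,0.1176,0,-1.03,0.05],[-0.0647,0.001,0.1176,0,-1.03,0.05]]

```text
time_s: 3.1
tcp_pos: [0.4986, -0.2271, 0.017]
eef_rot: [[0.309, 0.944, 0.111], [0.888, -0.329, 0.323], [0.342, -0.001, -0.94]]
ft_force: [-0.4, 0.2, 0.1]
gripper_width: 0.0429
```

Run:
```python
from h import *
log(); a=shot("top","t1"); b=shot("scene","s1")
cv2.imwrite("pics/c1.png",np.vstack([cv2.resize(a[195:270,380:500],(640,400),interpolation=2),cv2.resize(b[290:340,190:310],(480,200),interpolation=2)[:, :].repeat(1,0) if 0 else cv2.resize(b[285:345,190:318],(640,200)  ,interpolation=2)])[:,:,::-1][:600])
```

```text
3.1 [ 0.4986 -0.2271  0.017 ] [-37.94  20.86  87.32  19.21  79.16 -23.61] F [-0.4  0.2  0.1] w 0.0429
[[ 0.3091  0.9445  0.1114]
 [ 0.8876 -0.3286  0.3228]
 [ 0.3415 -0.001  -0.9399]]
```

View pics/c1.png

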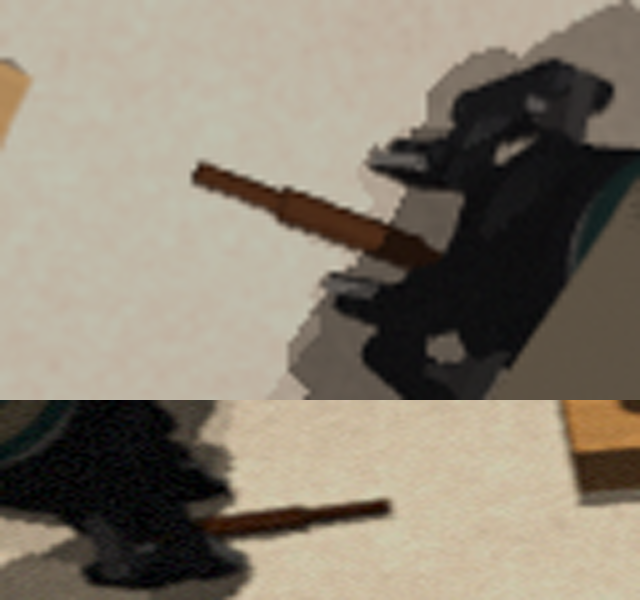

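The picture shows the fingers either side of the barrel, with tips at crop (375,160) and (330,285) and the rod midway between them. Closing now.

Call:
jog_arm:
  commands:
    - [[0,0,0,0,0,0],[0,0,0,0,0,0],[0,0,0,0,0,0],[0,0,0,0,0,0],[0,0,0,0,0,0],[0,0,0,0,0,0],[0.007,0,-0.02,0,0,0],[0.0137,0,-0.0376,0,0,0]]
  hand: 5

```text
time_s: 4.2
tcp_pos: [0.4982, -0.2265, 0.0566]
eef_rot: [[0.31, 0.945, 0.11], [0.887, -0.328, 0.324], [0.342, -0.003, -0.94]]
ft_force: [-0.4, 0.3, -1.0]
gripper_width: 0.0112
```

Run:
```python
from h import *
log()
p=fit().x; print(p.round(4),abs(fit().fun).max())
# target: tilt 70, phi -135 over block; rotation delta and a high waypoint
t,f=np.radians(70),np.radians(-135); h=np.array([np.cos(f),np.sin(f),0])
Z=h*np.sin(t)-np.array([0,0,np.cos(t)]); X=-np.array([0,0,np.sin(t)])-h*np.cos(t)
u=np.array([.33,.944,0])
for P in([.52,-.14,.23],[.535,-.055,.22]): delta(P,X,Z)
s=ctrl.sense();R0=s["eef_rot"];P0=s["tcp_pos"]
T=np.c_[X,np.cross(Z,X),Z]; rv=Ro.from_matrix(R0.T@T).as_rotvec(); q=s["joint_pos"]
for k in np.linspace(0.1,1,10):
    Rk=R0@Ro.from_rotvec(rv*k).as_matrix(); Pk=P0+k*(np.array([.52,-.12,.23])-P0)+0
    b=ik(Pk,Rk[:,0],Rk[:,2],p,[q]); q=b.x; print(k.round(1),b.cost<1e-6,q.round(0))
```

```text
4.2 [ 0.4982 -0.2265  0.0566] [-37.92  17.77  86.14  18.97  83.3  -22.15] F [-0.4  0.3 -1. ] w 0.0112
[[ 0.3096  0.9445  0.1096]
 [ 0.8872 -0.3285  0.3239]
 [ 0.342  -0.003  -0.9397]]
[0.     0.2066 0.3529 0.4962 0.1065 0.2803 0.0369] 0.0030102258538333704
shift [ 0.1429 -0.0083 -0.1326]
turn [  2.387 -17.659   5.207]
shift [ 0.2195 -0.022  -0.094 ]
turn [  2.387 -17.659   5.207]
0.1 True [-33.  15.  86.  11.  83. -13.]
0.2 True [-27.  14.  85.   2.  85.  -3.]
0.3 True [-22.  14.  83.  -6.  89.   5.]
0.4 True [-16.  16.  80. -14.  93.  12.]
0.5 True [-12.  18.  76. -22.  99.  18.]
0.6 True [ -8.  22.  72. -29. 105.  23.]
0.7 True [ -4.  26.  68. -35. 112.  26.]
0.8 True [ -1.  31.  64. -42. 119.  28.]
0.9 True [  1.  35.  60. -50. 125.  28.]
1.0 True [  2.  40.  56. -57. 131.  27.]
```

Call:
jog_arm:
  commands:
    - [[0.017,-0.0015,-0.02,0.25,-1.85,0.55],[0.034,-0.003,-0.04,0.5,-3.7,1.1],[0.051,-0.0045,-0.06,0.75,-5.56,1.64],[0.068,-0.006,-0.08,1.0,-7.42,2.19],[0.085,-0.0075,-0.1,1.25,-9.27,2.73],[0.102,-0.009,-0.11,1.5,-11.12,3.28],[0.119,-0.0105,-0.12,1.75,-12.98,3.83],[0.136,-0.012,-0.126,2.0,-14.8,4.38]]

```text
time_s: 5.2
tcp_pos: [0.5156, -0.1418, 0.2226]
eef_rot: [[0.344, 0.748, -0.567], [0.446, -0.662, -0.603], [-0.826, -0.046, -0.561]]
ft_force: [0.2, -0.5, -0.4]
gripper_width: 0.0111
```

Run:
```python
from h import *
log()
t,f=np.radians(70),np.radians(-135); h=np.array([np.cos(f),np.sin(f),0])
Z=h*np.sin(t)-np.array([0,0,np.cos(t)]); X=-np.array([0,0,np.sin(t)])-h*np.cos(t)
delta([.53,-.065,.21],X,Z)
```

```text
5.2 [ 0.5156 -0.1418  0.2226] [ -0.83  31.26  61.27 -46.22 122.22  26.22] F [ 0.2 -0.5 -0.4] w 0.0111
[[ 0.344   0.7482 -0.5673]
 [ 0.4457 -0.6619 -0.6027]
 [-0.8264 -0.0455 -0.5612]]
shift [ 0.0496 -0.0395 -0.0474]
turn [ 0.387 -2.818  0.785]
```

Call:
jog_arm:
  commands:
    - [[0.025,-0.02,-0.024,0.2,-1.4,0.4],[0.05,-0.0395,-0.0474,0.387,-2.82,0.785],[0.05,-0.0395,-0.0474,0.387,-2.82,0.785],[0.05,-0.0395,-0.0474,0.387,-2.82,0.785],[0.05,-0.0395,-0.0474,0.387,-2.82,0.785],[0.05,-0.0395,-0.0474,0.387,-2.82,0.785],[0.05,-0.0395,-0.0474,0.387,-2.82,0.785],[0.05,-0.0395,-0.0474,0.387,-2.82,0.785]]

```text
time_s: 6.2
tcp_pos: [0.5296, -0.066, 0.209]
eef_rot: [[0.242, 0.708, -0.664], [0.247, -0.707, -0.663], [-0.938, -0.003, -0.346]]
ft_force: [0.3, 0.0, -0.3]
gripper_width: 0.0118
```

Run:
```python
from h import *
log(); a=shot("top","t2"); b=shot("scene","s2")
A=cv2.resize(a[130:290,280:460],(450,400),interpolation=2); B=cv2.resize(b[190:330,250:390],(350,350),interpolation=2)
o=np.zeros((400,800,3),np.uint8); o[:,:450]=A;o[:350,450:]=B; cv2.imwrite("pics/c2.png",o[:,:,::-1])
```

```text
6.2 [ 0.5296 -0.066   0.209 ] [  6.59  43.34  52.6  -54.21 134.09  30.53] F [ 0.3  0.  -0.3] w 0.0118
[[ 0.2424  0.7075 -0.6638]
 [ 0.2465 -0.7067 -0.6632]
 [-0.9383 -0.0029 -0.3457]]
```

View pics/c2.png

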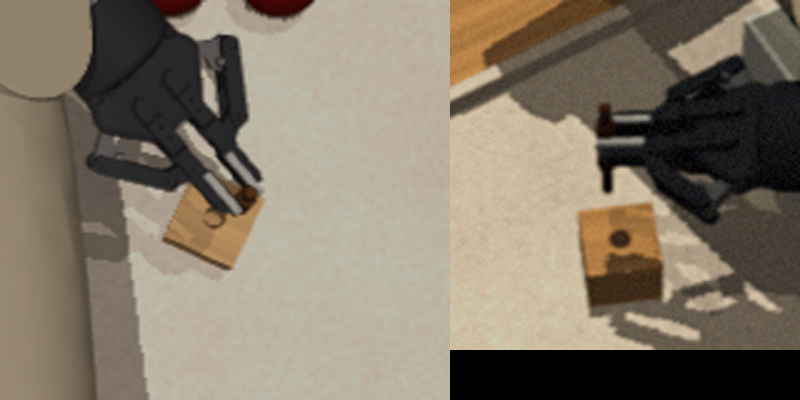

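Run:
```python
from h import *
s=ctrl.sense();R=s["eef_rot"];P=s["tcp_pos"]
d=np.array([.94,0,.342]);g=np.array([-.003,0,-.0029])
foot=P+R@(g+.072*d); top=P+R@(g-.038*d); print(foot.round(4),top.round(4),"dir",(R@d).round(3))
print("pred scene",proj("scene",[foot,top]).round(1),"top",proj("top",[top]).round(1))
print("meas tip tri",tri((311.6,232.8),(380,206.8)))
im=cv2.imread("pics/s2.png"); h=cv2.cvtColor(im,cv2.COLOR_BGR2HSV)
for n,x0,x1,y0,y1 in(("s2",300,325,225,272),("t2",365,395,190,222)):
    im=cv2.imread(f"pics/{n}.png"); b,g_,r=[im[...,i].astype(int) for i in range(3)]; m=(r>1.5*b)&(r<110)&(r-b>12)
    for y in range(y0,y1): 
        x=np.where(m[y,x0:x1])[0]
        if len(x): print(n,y,x.min()+x0,x.max()+x0,end="; ")
    print()
```

```text
[ 0.5309 -0.0643  0.1406] [ 0.5308 -0.0649  0.2506] dir [ 0.     0.005 -1.   ]
pred scene [[312.7 265.4]
 [311.7 231.6]] top [[380.7 207.6]]
meas tip tri (array([ 0.53199067, -0.06474446,  0.24821493]), np.float64(0.0017891626758256547))
s2 231 310 313; s2 232 310 313; s2 233 309 313; s2 234 310 313; s2 235 310 313; s2 236 311 313; s2 237 309 313; s2 238 309 314; s2 239 308 323; s2 240 308 315; s2 241 308 314; s2 242 309 315; s2 243 311 315; s2 244 309 309; s2 253 309 309; s2 254 309 310; s2 255 309 309; s2 256 311 315; s2 257 313 313; s2 258 311 313; s2 259 311 311; s2 261 313 313; s2 262 311 311; s2 264 314 314; s2 266 312 313; 
t2 201 367 367; t2 202 368 368; t2 203 369 369; t2 204 370 379; t2 205 371 381; t2 206 372 382; t2 207 373 382; t2 208 374 382; t2 209 375 382; t2 210 375 381; t2 211 376 381; t2 212 377 380; t2 213 365 379; t2 214 365 378; t2 215 367 377; t2 216 368 373; t2 217 368 369; t2 218 369 369; t2 219 368 368; t2 220 365 367;
```

Run:
```python
from h import *
p=fit().x; s=ctrl.sense(); R=s["eef_rot"]
for z in(.209,.145,.12,.089):
    P=np.array([.5338,-.0565,z]); delta(P); b=ik(P,R[:,0],R[:,2],p,[s["joint_pos"]]); print(b.cost,b.x.round(1))
```

```text
shift [ 0.0031 -0.0037 -0.009 ]
2.673504805533552e-18 [  7.3  44.3  51.1 -54.2 135.   30.5]
shift [ 0.0632 -0.0035  0.0131]
3.8515138232375896e-31 [  7.3  48.4  52.6 -50.  131.5  36.5]
shift [ 0.0866 -0.0034  0.0217]
1.593577142017443e-26 [  7.3  50.2  52.8 -48.7 130.2  38.6]
shift [ 0.1157 -0.0033  0.0324]
1.1174120576230848e-21 [  7.3  52.7  52.8 -47.2 128.6  40.9]
```

Call:
jog_arm:
  commands:
    - [[0.003,-0.0037,-0.009,0,0,0],[0.003,-0.0037,-0.009,0,0,0],[0.025,-0.0037,-0.001,0,0,0],[0.045,-0.0036,0.0064,0,0,0],[0.0632,-0.0035,0.0131,0,0,0],[0.0632,-0.0035,0.0131,0,0,0],[0.075,-0.0035,0.0174,0,0,0],[0.0866,-0.0034,0.0217,0,0,0]]

```text
time_s: 7.3
tcp_pos: [0.534, -0.0564, 0.1197]
eef_rot: [[0.243, 0.708, -0.663], [0.247, -0.706, -0.663], [-0.938, -0.002, -0.346]]
ft_force: [-0.5, 0.4, -0.8]
gripper_width: 0.0111
```

Run:
```python
from h import *
log(); delta([.5338,-.0565,.089])
b=shot("scene","s3")
s=ctrl.sense();R=s["eef_rot"];P=s["tcp_pos"]
d=np.array([.94,0,.342]);g=np.array([-.003,0,-.0029]);print((P+R@(g+.072*d)).round(4),(P+R@(g-.038*d)).round(4))
cv2.imwrite("pics/c3.png",cv2.resize(b[220:330,260:380],(600,550),interpolation=2)[:,:,::-1])
```

```text
7.3 [ 0.534  -0.0564  0.1197] [  7.31  50.21  52.82 -48.65 130.17  38.63] F [-0.5  0.4 -0.8] w 0.0111
[[ 0.2431  0.7078 -0.6633]
 [ 0.2467 -0.7064 -0.6634]
 [-0.9381 -0.0024 -0.3463]]
shift [ 0.0288 -0.      0.0108]
[ 0.5344 -0.055   0.0495] [ 0.5346 -0.0555  0.1595]
```

View pics/c3.png

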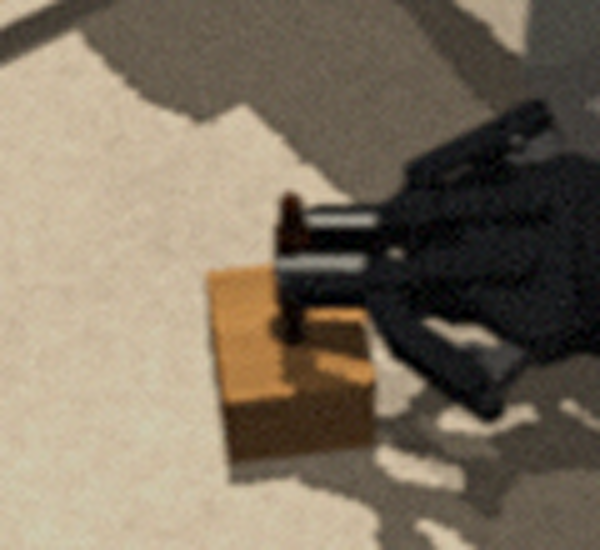

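The spigot is entering the bore at crop (290,330) with no side force. Lowering the rest of the way, then releasing.

Call:
jog_arm:
  commands:
    - [[0.009,0,0.003,0,0,0],[0.018,0,0.007,0,0,0],[0.024,0,0.009,0,0,0],[0.028,0,0.0105,0,0,0],[0.028,0,0.0105,0,0,0],[0.028,0,0.0105,0,0,0],[0.028,0,0.0105,0,0,0],[0.028,0,0.0105,0,0,0]]

```text
time_s: 8.35
tcp_pos: [0.5336, -0.0565, 0.0902]
eef_rot: [[0.242, 0.708, -0.664], [0.247, -0.706, -0.663], [-0.938, -0.003, -0.345]]
ft_force: [-1.8, 0.1, -1.0]
gripper_width: 0.011
```

Run:
```python
from h import *
log()
```

```text
8.35 [ 0.5336 -0.0565  0.0902] [  7.31  52.53  52.85 -47.26 128.65  40.82] F [-1.8  0.1 -1. ] w 0.011
[[ 0.2418  0.7077 -0.6638]
 [ 0.2465 -0.7065 -0.6634]
 [-0.9385 -0.0032 -0.3453]]
```

Call:
jog_arm:
  commands:
    - [[0,0,0,0,0,0],[0,0,0,0,0,0],[0,0,0,0,0,0],[0,0,0,0,0,0],[0,0,-0.012,0,0,0],[0,0,-0.024,0,0,0],[0,0,-0.036,0,0,0],[0,0,-0.05,0,0,0]]
  hand: 45

```text
time_s: 9.35
tcp_pos: [0.567, -0.0232, 0.1074]
eef_rot: [[0.242, 0.708, -0.664], [0.246, -0.707, -0.663], [-0.939, -0.003, -0.345]]
ft_force: [-0.2, -0.2, 0.5]
gripper_width: 0.0388
```

Run:
```python
from h import *
s=log(); p=fit().x
# plan: go up then hand vertical over the block, y along bin x (bin y axis az 86.9 -> bin x az -3.1)
x=np.array([np.cos(np.radians(-3.1)),np.sin(np.radians(-3.1)),0]); z=np.array([0,0,-1.])
for sg in(1,-1):
    X=np.cross(sg*x,z); b=ik([.535,-.055,.2],X,z,p,[s["joint_pos"],[-5,10,90,0,80,0]]); print(sg,b.cost,b.x.round(1))
    delta([.60,.01,.22]); delta([.56,-.03,.24],X,z)
```

```text
9.35 [ 0.567  -0.0232  0.1074] [  9.45  57.91  41.95 -49.19 133.9   37.19] F [-0.2 -0.2  0.5] w 0.0388
[[ 0.2417  0.7077 -0.6639]
 [ 0.2464 -0.7065 -0.6634]
 [-0.9386 -0.0033 -0.3451]]
1 7.193211181357518e-29 [-9.8  5.7 81.   0.  93.3 -6.7]
shift [-0.0895 -0.0004 -0.0828]
shift [-0.1278 -0.0005 -0.0366]
turn [-5.118 13.291 -7.269]
-1 0.007464338745819403 [-11.2   5.5  81.3   2.   93.2 167.7]
shift [-0.0895 -0.0004 -0.0828]
shift [-0.1278 -0.0005 -0.0366]
turn [16.308  6.28  23.403]
```

Call:
jog_arm:
  commands:
    - [[-0.045,0,-0.02,0,0,0],[-0.09,0,-0.04,0,0,0],[-0.115,0,-0.04,-0.67,1.73,-0.95],[-0.128,0,-0.037,-1.33,3.46,-1.89],[-0.128,0,-0.037,-2.0,5.2,-2.84],[-0.128,0,-0.037,-2.66,6.91,-3.78],[-0.128,0,-0.037,-3.33,8.64,-4.73],[-0.128,0,-0.037,-4.0,10.37,-5.67]]

```text
time_s: 10.35
tcp_pos: [0.5605, -0.03, 0.2412]
eef_rot: [[0.174, 0.977, -0.122], [0.952, -0.199, -0.234], [-0.253, -0.075, -0.965]]
ft_force: [0.2, -0.1, 0.3]
gripper_width: 0.0383
```

Run:
```python
from h import *
log(); x=np.array([np.cos(np.radians(-3.1)),np.sin(np.radians(-3.1)),0]); z=np.array([0,0,-1.])
delta([.48,.04,.23],np.cross(x,z),z)
```

```text
10.35 [ 0.5605 -0.03    0.2412] [ -0.12  14.5   67.53 -14.02 104.7    8.06] F [ 0.2 -0.1  0.3] w 0.0383
[[ 0.1743  0.9771 -0.1218]
 [ 0.9516 -0.1989 -0.2341]
 [-0.253  -0.0751 -0.9646]]
shift [ 0.0554 -0.0917  0.0042]
turn [-1.071  2.869 -1.561]
```

Call:
jog_arm:
  commands:
    - [[0.03,-0.045,0.0,-0.5,1.4,-0.8],[0.065,-0.092,0.0,-1.07,2.87,-1.56],[0.073,-0.094,0.0,-1.07,2.87,-1.56],[0.073,-0.094,0.0,-1.07,2.87,-1.56],[0.073,-0.094,0.0,-1.07,2.87,-1.56],[0.073,-0.094,0.0,-1.07,2.87,-1.56],[0.073,-0.094,0.0,-1.07,2.87,-1.56],[0.073,-0.094,0.0,-1.07,2.87,-1.56]]

```text
time_s: 11.35
tcp_pos: [0.4817, 0.0579, 0.2287]
eef_rot: [[0.057, 0.998, -0.004], [0.998, -0.058, -0.004], [-0.004, -0.004, -1.0]]
ft_force: [-0.4, -0.1, 0.1]
gripper_width: 0.0387
```

Run:
```python
from h import *
log(); a=shot("top","t4"); b=shot("scene","s4")
A=cv2.resize(a[170:260,310:430],(480,360),interpolation=2); B=cv2.resize(b[230:330,280:360],(320,400),interpolation=2)
o=np.zeros((400,800,3),np.uint8); o[:360,:480]=A;o[:,480:]=B; cv2.imwrite("pics/c4.png",o[:,:,::-1])
```

```text
11.35 [0.4817 0.0579 0.2287] [ 2.63 -3.23 86.76 -0.23 96.73  5.9 ] F [-0.4 -0.1  0.1] w 0.0387
[[ 0.0575  0.9983 -0.0044]
 [ 0.9983 -0.0575 -0.0042]
 [-0.0045 -0.0042 -1.    ]]
```

View pics/c4.png

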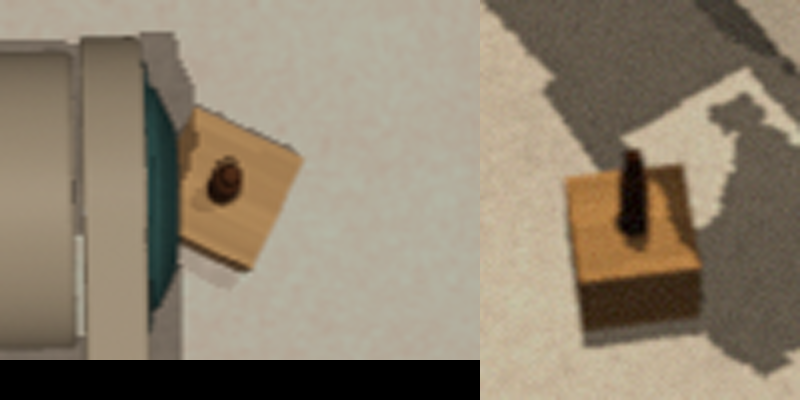

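The bail stands in the block. Its short tip is at scene (317.5,268) and top ≈(368,212.5).

Run:
```python
from h import *
for n,x0,x1,y0,y1 in(("t4",358,375,206,224),("s4",308,328,265,292)):
    im=cv2.imread(f"pics/{n}.png").astype(int); m=im[...,2]<95
    print(n,[(y,*(np.where(m[y,x0:x1])[0][[0,-1]]+x0)) for y in range(y0,y1) if m[y,x0:x1].any()])
print(tri((317.5,268),(367.7,212.5)))
for n,uv in(("top",(367.7,212.5)),("scene",(317.5,268))): print(plane(n,[uv],.127))
print("vertical pred scene",proj("scene",[[.535,-.055,z] for z in(.127,.106,.0625)]),"top",proj("top",[[.535,-.055,z] for z in(.127,.106,.0625)]))
x=np.array([np.cos(np.radians(-3.1)),np.sin(np.radians(-3.1)),0]); z=np.array([0,0,-1.])
delta([.535,-.055,.15],np.cross(x,z),z)
```

```text
t4 [(211, np.int64(364), np.int64(368)), (212, np.int64(363), np.int64(369)), (213, np.int64(363), np.int64(369)), (214, np.int64(363), np.int64(369)), (215, np.int64(362), np.int64(369)), (216, np.int64(362), np.int64(369)), (217, np.int64(362), np.int64(369)), (218, np.int64(362), np.int64(369)), (219, np.int64(362), np.int64(368)), (220, np.int64(363), np.int64(367))]
s4 [(265, np.int64(311), np.int64(312)), (266, np.int64(308), np.int64(314)), (267, np.int64(313), np.int64(317)), (268, np.int64(309), np.int64(319)), (269, np.int64(309), np.int64(319)), (270, np.int64(309), np.int64(320)), (271, np.int64(310), np.int64(320)), (272, np.int64(315), np.int64(327)), (273, np.int64(315), np.int64(327)), (274, np.int64(315), np.int64(327)), (275, np.int64(315), np.int64(327)), (276, np.int64(315), np.int64(327)), (277, np.int64(315), np.int64(327)), (278, np.int64(315), np.int64(327)), (279, np.int64(315), np.int64(327)), (280, np.int64(315), np.int64(321)), (281, np.int64(315), np.int64(321)), (282, np.int64(315), np.int64(321)), (283, np.int64(315), np.int64(321)), (284, np.int64(314), np.int64(321)), (285, np.int64(314), np.int64(321)), (286, np.int64(314), np.int64(321)), (287, np.int64(315), np.int64(321)), (288, np.int64(316), np.int64(321)), (289, np.int64(317), np.int64(321)), (290, np.int64(317), np.int64(320)), (291, np.int64(318), np.int64(320))]
(array([ 0.53465347, -0.05442943,  0.12826279]), np.float64(0.003125470839918331))
[[ 0.53560816 -0.05319188  0.127     ]]
[[ 0.53316115 -0.05535425  0.127     ]]
vertical pred scene [[318.17229838 268.62452835]
 [318.21581809 274.39223279]
 [318.30175435 285.80903113]] top [[368.67283053 212.85376805]
 [367.80461018 214.01079768]
 [366.11483863 216.26270113]]
shift [-0.1093  0.0601  0.079 ]
turn [-0.047  0.051 -0.039]
```

Call:
jog_arm:
  commands:
    - [[-0.05,0.03,0.02,-0.05,0.05,-0.04],[-0.1,0.055,0.04,-0.05,0.05,-0.04],[-0.1093,0.0601,0.06,-0.05,0.05,-0.04],[-0.1093,0.0601,0.079,-0.05,0.05,-0.04],[-0.1093,0.0601,0.1,-0.05,0.05,-0.04],[-0.1093,0.0601,0.125,-0.05,0.05,-0.04],[-0.1093,0.0601,0.146,-0.05,0.05,-0.04],[-0.1093,0.0601,0.146,-0.05,0.05,-0.04]]

```text
time_s: 12.45
tcp_pos: [0.5333, -0.0541, 0.0813]
eef_rot: [[0.053, 0.999, -0.003], [0.999, -0.053, 0.001], [0.001, -0.003, -1.0]]
ft_force: [0.0, 0.7, -0.3]
gripper_width: 0.0384
```

Call:
jog_arm:
  commands:
    - [[0,0,0,0,0,0],[0,0,0,0,0,0],[0,0,0,0,0,0],[0,0,0,0,0,0],[0,0,0,0,0,0],[0,0,0,0,0,0],[0,0,0,0,0,0],[0,0,-0.02,0,0,0]]
  hand: 5

```text
time_s: 13.45
tcp_pos: [0.5339, -0.055, 0.1022]
eef_rot: [[0.054, 0.999, -0.002], [0.999, -0.054, 0.0], [0.0, -0.002, -1.0]]
ft_force: [1.1, 0.7, 0.3]
gripper_width: 0.0122
```

Run:
```python
from h import *
log(); x=np.array([np.cos(np.radians(-3.1)),np.sin(np.radians(-3.1)),0]); z=np.array([0,0,-1.])
delta([.535,-.055,.26],np.cross(x,z),z);delta([.520,.197,.26],np.cross(x,z),z)
```

```text
13.45 [ 0.5339 -0.055   0.1022] [-9.83  9.56 88.15  0.   82.4  -6.74] F [1.1 0.7 0.3] w 0.0122
[[ 5.390e-02  9.985e-01 -1.900e-03]
 [ 9.985e-01 -5.390e-02  4.000e-04]
 [ 3.000e-04 -1.900e-03 -1.000e+00]]
shift [ 1.000e-04  8.000e-04 -1.578e-01]
turn [-0.022 -0.003  0.002]
shift [ 0.251  -0.0278 -0.1577]
turn [-0.022 -0.003  0.002]
```

Call:
jog_arm:
  commands:
    - [[0,0,-0.06,0,0,0],[0,0,-0.12,0,0,0],[0.03,0,-0.158,0,0,0],[0.085,-0.01,-0.158,0,0,0],[0.14,-0.015,-0.158,0,0,0],[0.195,-0.022,-0.158,0,0,0],[0.24,-0.027,-0.158,0,0,0],[0.251,-0.0278,-0.158,0,0,0]]

```text
time_s: 14.45
tcp_pos: [0.5199, 0.1993, 0.261]
eef_rot: [[0.051, 0.999, 0.001], [0.999, -0.051, 0.0], [0.0, 0.001, -1.0]]
ft_force: [-0.7, -0.9, -0.3]
gripper_width: 0.0117
```

Call:
jog_arm:
  commands:
    - [[0,0,0,0,0,0],[0,0,0,0,0,0],[0,0,0,0,0,0],[0,0,0,0,0,0],[0,0,0,0,0,0],[0,0,0,0,0,0],[0,0,0,0,0,0],[0,0,0,0,0,0]]

```text
time_s: 15.45
tcp_pos: [0.5203, 0.197, 0.261]
eef_rot: [[0.054, 0.999, 0.0], [0.999, -0.054, -0.0], [0.0, 0.0, -1.0]]
ft_force: [-0.6, 0.3, -1.1]
gripper_width: 0.012
```

Run:
```python
from h import *
s=log(); P=s["tcp_pos"]; b=shot("scene","s5")
print("pred foot/tip",proj("scene",[P+[0,0,-.065],P+[0,0,.045]]),"mouth",proj("scene",[[.520,.197,.083]]))
cv2.imwrite("pics/c5.png",cv2.resize(b[120:280,350:510],(600,600),interpolation=2)[:,:,::-1])
```

```text
15.45 [0.5203 0.197  0.261 ] [ 1.694e+01  7.780e+00  7.180e+01 -1.000e-02  1.004e+02  2.002e+01] F [-0.6  0.3 -1.1] w 0.012
[[ 5.370e-02  9.986e-01  4.000e-04]
 [ 9.986e-01 -5.370e-02 -0.000e+00]
 [ 0.000e+00  4.000e-04 -1.000e+00]]
pred foot/tip [[425.91329561 185.30640613]
 [434.94076946 145.52757654]] mouth [[417.96047975 219.99291738]]
```

View pics/c5.png

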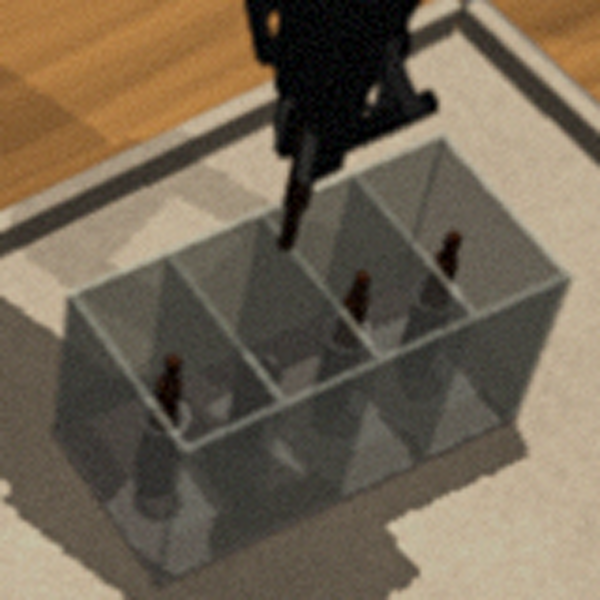

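The foot is at scene (426,186), matching the prediction. The mouth is hidden now, so I'll cross-check it against the tips of the three neighbours.

Run:
```python
from h import *
S=plane("scene",[(395.9,215.7),(446.5,193.8),(470.8,184)],.133); T=plane("top",[(263.3,221.7),(196,214.3),(163.3,211.3)],.133)
for A in(S,T):
    k=np.array([-90,30,90]); print(A.round(4).tolist(),[np.polyval(np.polyfit(k,A[:,i],1),-30).round(4) for i in(0,1)])
im=cv2.imread("pics/t4.png"); cv2.imwrite("pics/c6.png",cv2.resize(cv2.imread("pics/top0.png")[175:260,140:300],(800,425),interpolation=2))
```

```text
[[0.5144, 0.1386, 0.133], [0.5234, 0.2581, 0.133], [0.5293, 0.3163, 0.133]] [np.float64(0.5191), np.float64(0.1981)]
[[0.513, 0.1382, 0.133], [0.5233, 0.2617, 0.133], [0.5272, 0.3216, 0.133]] [np.float64(0.518), np.float64(0.1997)]
```

View pics/c6.png

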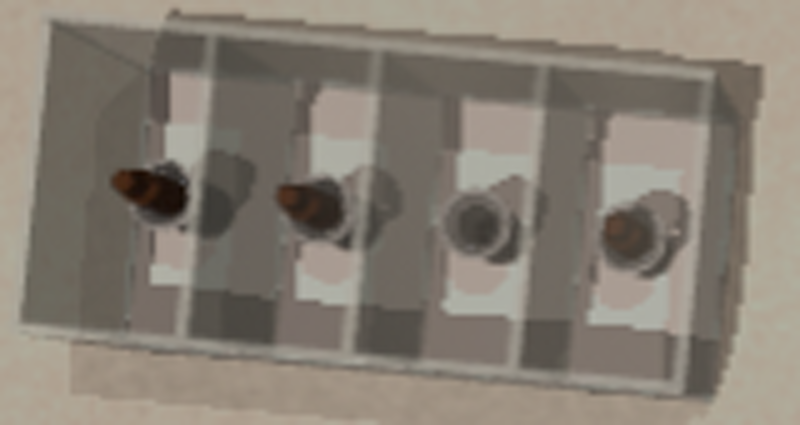

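All estimates agree on about (0.5195, 0.198), so I'm lowering into the tube.

Call:
jog_arm:
  commands:
    - [[0.001,-0.001,0.03,0,0,0],[0.001,-0.001,0.06,0,0,0],[0.001,-0.001,0.085,0,0,0],[0.001,-0.001,0.1,0,0,0],[0.001,-0.001,0.11,0,0,0],[0.001,-0.001,0.12,0,0,0],[0.001,-0.001,0.13,0,0,0],[0.001,-0.001,0.136,0,0,0]]

```text
time_s: 16.5
tcp_pos: [0.5194, 0.198, 0.1245]
eef_rot: [[0.054, 0.999, 0.0], [0.999, -0.054, -0.0], [-0.0, 0.0, -1.0]]
ft_force: [0.2, -0.5, 0.1]
gripper_width: 0.0123
```

```bash
python3 -c "
from h import *
log()"
```

```text
16.5 [0.5194 0.198  0.1245] [ 1.707e+01  1.129e+01  8.353e+01 -1.000e-02  8.516e+01  2.016e+01] F [ 0.2 -0.5  0.1] w 0.0123
[[ 5.380e-02  9.985e-01  2.000e-04]
 [ 9.985e-01 -5.380e-02 -1.000e-04]
 [-1.000e-04  2.000e-04 -1.000e+00]]
```

Call:
jog_arm:
  commands:
    - [[0,0,0.007,0,0,0],[0,0,0.013,0,0,0],[0,0,0.018,0,0,0],[0,0,0.02,0,0,0],[0,0,0.022,0,0,0],[0,0,0.024,0,0,0],[0,0,0.026,0,0,0],[0,0,0.028,0,0,0]]

```text
time_s: 17.5
tcp_pos: [0.5196, 0.1981, 0.0972]
eef_rot: [[0.054, 0.999, 0.001], [0.999, -0.054, 0.0], [0.0, 0.001, -1.0]]
ft_force: [-0.1, 0.6, 4.2]
gripper_width: 0.0112
```

Call:
jog_arm:
  commands:
    - [[0,0,0.001,0,0,0],[0,0,0.002,0,0,0],[0,0,0.003,0,0,0],[0,0,0.004,0,0,0],[0,0,0.005,0,0,0],[0,0,0.006,0,0,0],[0,0,0.006,0,0,0],[0,0,0.006,0,0,0]]

```text
time_s: 18.5
tcp_pos: [0.5196, 0.1981, 0.0914]
eef_rot: [[0.054, 0.999, 0.001], [0.999, -0.054, 0.0], [0.0, 0.001, -1.0]]
ft_force: [-0.8, -0.3, 6.2]
gripper_width: 0.0119
```

Call:
jog_arm:
  commands:
    - [[0,0,0.0005,0,0,0],[0,0,0.001,0,0,0],[0,0,0.0015,0,0,0],[0,0,0.002,0,0,0],[0,0,0.0025,0,0,0],[0,0,0.0025,0,0,0],[0,0,0.0025,0,0,0],[0,0,0.0025,0,0,0]]

```text
time_s: 19.5
tcp_pos: [0.5202, 0.1982, 0.0912]
eef_rot: [[0.054, 0.999, 0.003], [0.999, -0.054, 0.001], [0.001, 0.003, -1.0]]
ft_force: [-4.5, -2.2, 16.7]
gripper_width: 0.0119
```

Call:
jog_arm:
  commands:
    - [[0,0,0.001,0,0,0],[0,0,0.0015,0,0,0],[0,0,0.0015,0,0,0],[0,0,0.0015,0,0,0],[0,0,0.0015,0,0,0],[0,0,0.0005,0,0,0],[0,0,-0.001,0,0,0],[0,0,-0.0025,0,0,0]]

```text
time_s: 20.5
tcp_pos: [0.5195, 0.1981, 0.0915]
eef_rot: [[0.054, 0.999, 0.001], [0.999, -0.054, 0.0], [0.0, 0.001, -1.0]]
ft_force: [-0.1, -1.1, 1.9]
gripper_width: 0.0121
```

```bash
python3 -c "
from h import *
log()"
```

```text
20.5 [0.5195 0.1981 0.0915] [ 1.707e+01  1.302e+01  8.548e+01 -1.000e-02  8.145e+01  2.015e+01] F [-0.1 -1.1  1.9] w 0.0121
[[ 5.380e-02  9.986e-01  9.000e-04]
 [ 9.986e-01 -5.380e-02  2.000e-04]
 [ 2.000e-04  9.000e-04 -1.000e+00]]
```

Open, rise, and check.

Call:
jog_arm:
  commands:
    - [[0,0,0,0,0,0],[0,0,0,0,0,0],[0,0,0,0,0,0],[0,0,0,0,0,0],[0,0,-0.03,0,0,0],[0,0,-0.06,0,0,0],[0,0,-0.11,0,0,0],[0,0,-0.16,0,0,0]]
  hand: 40

```text
time_s: 21.5
tcp_pos: [0.5191, 0.198, 0.2523]
eef_rot: [[0.054, 0.999, -0.0], [0.999, -0.054, -0.0], [-0.0, -0.0, -1.0]]
ft_force: [-0.1, 0.6, 0.7]
gripper_width: 0.0341
```

Call:
jog_arm:
  commands:
    - [[-0.05,0,-0.16,0,0,0],[-0.1,0,-0.16,0,0,0],[-0.15,0,-0.16,0,0,0],[-0.2,0,-0.16,0,0,0],[-0.25,0,-0.16,0,0,0],[-0.3,0,-0.16,0,0,0],[-0.3,0,-0.16,0,0,0],[-0.3,0,-0.16,0,0,0]]

```text
time_s: 22.5
tcp_pos: [0.5032, -0.1014, 0.4109]
eef_rot: [[0.054, 0.999, 0.0], [0.999, -0.054, 0.0], [0.0, 0.0, -1.0]]
ft_force: [-0.1, 0.2, -0.6]
gripper_width: 0.0344
```

Run:
```python
from h import *
log(); a=shot("top","t7"); b=shot("scene","s7")
A=cv2.resize(a[165:265,135:305],(425,250),interpolation=2); B=cv2.resize(b[140:290,350:510],(480,450),interpolation=2)
o=np.zeros((700,480,3),np.uint8); o=np.zeros((450,800,3),np.uint8); o[:,:480]=B;o[:188,480:]=cv2.resize(A,(320,188)); cv2.imwrite("pics/c7.png",o[:,:,::-1])
```

```text
22.5 [ 0.5032 -0.1014  0.4109] [-1.5530e+01  3.5700e+00  5.9190e+01  3.0000e-02  1.1723e+02 -1.2400e+01] F [-0.1  0.2 -0.6] w 0.0344
[[ 5.420e-02  9.985e-01  3.000e-04]
 [ 9.985e-01 -5.420e-02  4.000e-04]
 [ 4.000e-04  3.000e-04 -1.000e+00]]
```

View pics/c7.png

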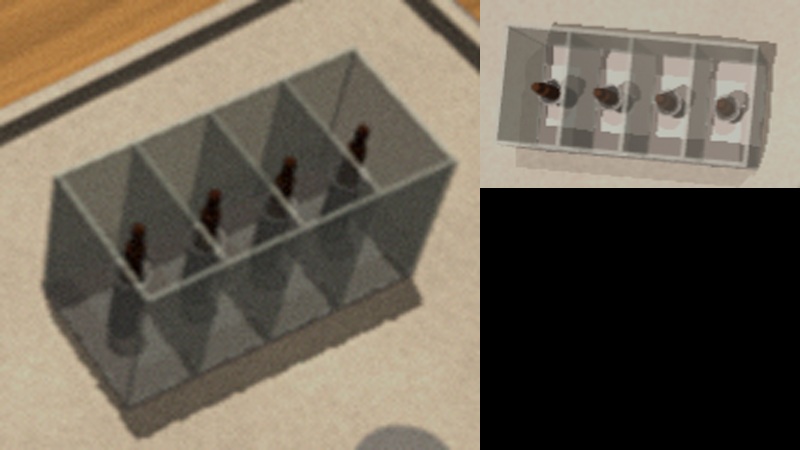

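All four tips lie on one line, at crop (137,227), (213,192), (289,159) and (361,127). The new bail is level with its neighbours to within about 1 mm. Handing in.

```bash
python3 -c "
from plant import ctrl
print(ctrl.sense()['time_s'],ctrl.sign_off())"
```

```text
the job is handed in; nothing more can be done
22.6 None
```

The loose rosewood bail is in the empty tube, long spigot down and pushed to the stop, and I handed the job in at 22.6 s. I picked it up with a tilted hand, stood it in the drying block, took it again from straight above, and lowered it into the tube.

- **Fully home:** the plunger moved at about 4–6 N. Motion then stopped with the push rising to about 17 N, roughly 2 mm above the height I had estimated for home, which is within my measuring error.
- **Level:** in the last scene picture all four tips lie on one line, with the new one level with its neighbours to within about 1 mm.
- **Hand clear:** the gripper was well away from everything at hand-in.
- **Disagreements:** the two camera views differed by up to about 4 mm on the tube mouth, so I averaged them with the neighbours' positions. The gripper read 11–12 mm on the 14 mm barrel throughout, without any harm.
- **Not checked:** I did not measure the balls, wrench, tin or blue look-alike again at the end. No move went to them, and the wrist force stayed low except during the push.

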